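Tare the scale under the terracotta pots

TASK

I am about to fill the nested terracotta pots, so tare the scale they are standing on: turn its dial by the upright thumb peg until the pointer points at the thick zero bar, and leave it there. Leave the other scale's dial as it is, and do not disturb the pots, the glass jar, the ceramic hand or the fidget toy.

Things in the scene. Friction and masses are not known exactly. Their poses are not given: they have to be found in the camera images.
- scale_a: One of two identical low dial scales that do not move (300 long x 150 wide x 30 mm high, grey plastic). Origin: centre of its underside. Its x axis runs along its length from the dial (end nearer the robot) to the weighing platform. Which of the two carries the pots changes from start to start; scale_b is the other.
- axis_a (a point): Centre of the dial disc of scale_a, on its vertical turning axis, at the disc's top face (36 mm above the shelf), 80 mm from the scale's middle. The disc is flat white plastic, 100 mm across; its small hub is 3 mm high.
- zero_a (a point): The zero place of scale_a: a point fixed to the housing, 52 mm from the dial axis towards the scale's end nearest the robot (scale -x), where the pointer's tip lies when it reads zero. Just outside it the housing carries the zero mark: the one thick dark bar, 3 mm high, 12 mm wide and 14 mm long; the seven other marks, every 45 degrees, are 3 mm lines.
- tip_a (a point): Tip of the pointer of scale_a (turns with the disc), 52 mm from the axis. The pointer is a dark bar 5 mm wide and 2 mm high lying on the disc from hub to tip.
- peg_a (a point): Top centre of the upright thumb peg on the pointer of scale_a: 14 mm diameter, 26 mm high above the disc (top 62 mm above the shelf), 38 mm from the dial axis in line with the pointer. Pushing it sideways turns the disc; needs about 2 N; the disc stays where it is left.
- disc_a (a joint): Angle of the dial disc of scale_a (rad), growing anticlockwise seen from above. 0 and also 6.283 (one full turn) mean that the pointer reads zero. It can turn from -1.5 to 7.8.
- platform_a (a point): Centre of the weighing platform's top on scale_a: a steel disc 124 mm across, 38 mm above the shelf, 160 mm from the dial axis.
- scale_b: One of two identical low dial scales that do not move (300 long x 150 wide x 30 mm high, grey plastic). Origin: centre of its underside. Its x axis runs along its length from the dial (end nearer the robot) to the weighing platform. Which of the two carries the pots changes from start to start; scale_a is the other.
- axis_b (a point): Centre of the dial disc of scale_b, on its vertical turning axis, at the disc's top face (36 mm above the shelf), 80 mm from the scale's middle. The disc is flat white plastic, 100 mm across; its small hub is 3 mm high.
- zero_b (a point): The zero place of scale_b: a point fixed to the housing, 52 mm from the dial axis towards the scale's end nearest the robot (scale -x), where the pointer's tip lies when it reads zero. Just outside it the housing carries the zero mark: the one thick dark bar, 3 mm high, 12 mm wide and 14 mm long; the seven other marks, every 45 degrees, are 3 mm lines.
- tip_b (a point): Tip of the pointer of scale_b (turns with the disc), 52 mm from the axis. The pointer is a dark bar 5 mm wide and 2 mm high lying on the disc from hub to tip.
- peg_b (a point): Top centre of the upright thumb peg on the pointer of scale_b: 14 mm diameter, 26 mm high above the disc (top 62 mm above the shelf), 38 mm from the dial axis in line with the pointer. Pushing it sideways turns the disc; needs about 2 N; the disc stays where it is left.
- disc_b (a joint): Angle of the dial disc of scale_b (rad), growing anticlockwise seen from above. 0 and also 6.283 (one full turn) mean that the pointer reads zero. It can turn from -1.5 to 7.8.
- platform_b (a point): Centre of the weighing platform's top on scale_b: a steel disc 124 mm across, 38 mm above the shelf, 160 mm from the dial axis.
- pots: Nest of three stacked terracotta pots, one piece, 86 mm across the rims, 95 mm high, standing on one scale's platform. Origin: centre of its underside.
- jar: Clear glass hurricane jar, 92 mm across, 140 mm high, standing on the other scale's platform. Origin: centre of its underside.
- sculpture: White ceramic hand sculpture, 72 mm base, about 155 mm high, standing on the shelf to the robot's right. Origin: centre of its underside.
- fidget: Chrome lighter-shaped fidget toy lying flat on the shelf to the robot's left, 57 x 38 x 13 mm. Origin: centre of its underside.
Not all that is in view belongs to the job. Leave any turquoise look-alike of the sculpture alone.

How it is judged:
By the outcome, as a careful person would: the job done as asked, in the order asked, and still so for the second after the job is handed in, with the robot touching nothing.
It also fails if it takes over 48 s, if anything falls off the work surface, if the arm or the gripper's body presses on something with over 40 N, if the wrist force passes 120 N, or if a joint passes its speed limit or range.

ROBOT

A 6-joint arm with a two-finger parallel gripper is mounted at the origin on the work surface. World frame = base frame: x ahead of the robot, y to its left, z up, the work surface at z = 0. Lengths are in m, angles in rad, forces in N, time in s.
With the tool pointing down it reaches from about 0.25 to 0.775 m from the base axis. Payload 4 kg.
Tool frame: the origin (TCP) lies midway between the tips of the shut fingers; the grasp point (between the pads) lies 19 mm behind it (grip_point_offset is the distance from the TCP to the grasp point, in m); z points along the fingers, y is the line along which they close (so a half turn about z gives the same grasp; the last joint's range is limited). The gripper opens to 94 mm and grips with 3 to 60 N. Pads are 16 mm wide; open, the fingers measure 119 mm over their backs; the gripper's body (75 mm by 177 mm) begins 78 mm behind the grasp point.
Start: joints at [-1.343, 0.087, 1.371, -0, 1.684, -0.103], TCP at [0.179, -0.52, 0.206] pointing down, gripper open.
Joint ranges: [-3.1, 3.1], [-0.76, 2.03], [0.27, 2.55], [-1.08, 4.22], [0.17, 2.65], [-2.57, 2.57]. Speed limits (rad/s): [2.79, 2.79, 3.14, 3.14, 3.14, 3.14].

INTERFACE

Orientations are given as [roll, pitch, yaw] about the fixed x, y, z axes, in that order (R = Rz(yaw) Ry(pitch) Rx(roll)).
In Python, from bench import * gives the robot as it stands.
- The arm moves only by the tool carry_out, never from a script. Its argument "commands" is a list of rows, each a list of 6 numbers: the shift along the tool's x, y, z in m, then the turn, a rotation vector about the tool's x, y, z in rad. In form: [[tx, ty, tz, rx, ry, rz], ...]. A call has exactly 5 rows; each row is the pose to reach, as a shift and turn from the pose commanded when the call began, along the tool's axes at that moment; what a row does not reach only later rows make up. A row lasts 1/10 s, in which the tool goes at most 50 mm and 8.59 degrees, less where a joint would pass 70% of its speed; a pose out of reach is approached as far as the arm can. A call with a gripper value outside its range is refused whole. "jaw" is the opening, from 0 (shut) to 1 (fully open), set as the call begins (left out, the last holds). The fingers move at their own pace and stop on an object; the grip force is fixed at half the most. Time passes only in rows, so rows that repeat a pose let the fingers close, or fill a call up. It gives the time, the measured TCP pose, the force, the opening and the grip force at its end, in the units of the state.
- get_obs(): the state, without advancing time (a new reading comes with each control period).
- snapshot(name): name is "side" or "top" or "wrist"; returns a dict with "img" (384x512x3 uint8, red, green, blue), "range_z" (384x512 float32, m along the optical axis (not along the pixel's ray), 0 where there is no reading), "fx", "fy", "cx", "cy" (pixels), "R" (3x3) and "t" (3): a world point X has camera coordinates R X + t. Camera axes: x right, y down, z forward; pixel columns grow to the right and rows downward; lengths in m; the calibration is good to about 2 mm. A picture is of the moment at which its call begins.
- close_job(): hands the job in; it is judged then, once.
The state is a dict: "time": time; "joint_positions": joint angles; "qvel": joint speeds; "joint_torque": joint torques, N m; "tool_pos": TCP position; "ee_rot": TCP orientation; "wrist_force": force on the tool from outside, world axes, zero at the start; "wrist_torque": the same for the moment, N m; "width": finger opening in m; "finger_force": force on a finger pad.
Only numpy, scipy, OpenCV 4.12 (cv2) and the standard library are available. Lean on these libraries where they do the work, as an engineer would, in place of code of your own. Each camera call takes 0.05 s, during which the arm holds its last target. There are 200 camera calls.

## Working session

There is one attempt and no reset: what is moved stays moved. The work goes in short steps, Python scripts to look and compute and a tool call to move; the robot and the scene stay as the last step left them, time stands still between calls to the robot, and variables do not carry over. Pictures are saved under pics/ and viewed, at most 10 in all, crops included, and the job is handed in when it is done.

Besides the shell and the picture viewer there is one more tool, called after "Request:" as name(argument=value, ...) on one line, values as JSON. carry_out: Moves the arm, as the interface text tells. Its arguments: {"type":"object","properties":{"commands":{"type":"array","items":{"type":"array","items":{"type":"number"}}},"jaw":{"type":"number"}},"required":["commands"]}

```bash
ls; mkdir -p pics; python3 - <<'E'
from bench import *
import cv2,pickle
d={n:snapshot(n) for n in("top","side")}
pickle.dump(d,open('s0.pkl','wb'))
for n in d:
    cv2.imwrite(f'pics/{n}0.png',d[n]['img'][:,:,::-1]); s=d[n]; print(n,s['fx'],s['cx'],s['cy'],s['R'].round(3).tolist(),s['t'])
o=get_obs();print(o['time'],o['tool_pos'],o['ee_rot'],o['width'])
E
```

```text
pics
top 396.0140045557033 249.10012213901737 180.2314407285579 [[0.001, -1.0, -0.018], [-0.996, 0.001, -0.095], [0.095, 0.017, -0.995]] [-0.00197412  0.56197028  1.1441298 ]
side 433.4258244813204 257.27947689358206 181.62614822682545 [[-0.673, -0.739, 0.024], [-0.375, 0.313, -0.872], [0.638, -0.596, -0.488]] [0.35625163 0.27851818 1.08179811]
0.1 [ 0.17853533 -0.5196751   0.20443687] [-3.13959390e+00 -2.28217109e-04  3.30828887e-01] 0.09404352884872116
```

View pics/top0.png

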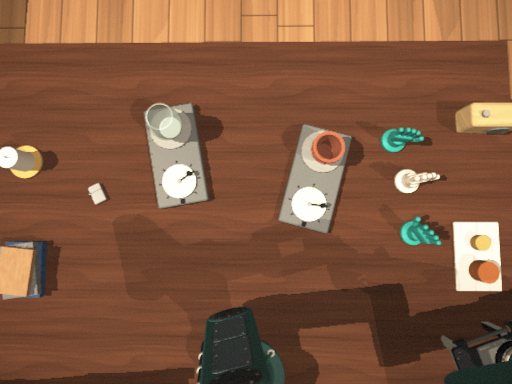

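View pics/side0.png

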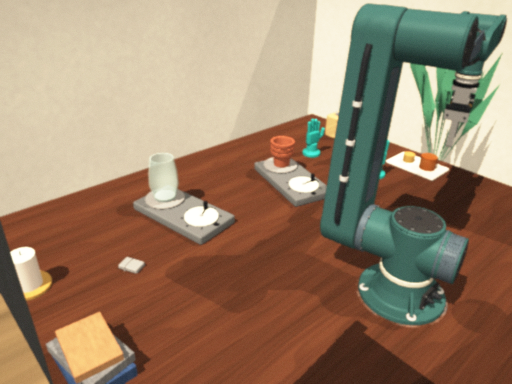

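Top view: the pots (328,147) stand on the right scale, whose dial is at (309,204). The glass jar (165,122) is on the left scale, dial (180,181). Things that could be mistaken for the target are the left dial (180,181) and the terracotta cup on the tray (488,271). I choose the dial at (309,204) and check it in a close crop.

```bash
cat > h.py <<'E'
import numpy as np,cv2
def ray(s,u,v,z):
    d=s['R'].T@np.array([(u-s['cx'])/s['fx'],(v-s['cy'])/s['fy'],1.]); c=-s['R'].T@s['t']
    return c+d*(z-c[2])/d[2]
def proj(s,X):
    p=s['R']@np.array(X)+s['t']; return np.array([s['fx']*p[0]/p[2]+s['cx'],s['fy']*p[1]/p[2]+s['cy']])
def plan(s,c,z,half=.11,ppm=3000):
    """orthographic view of plane z: image up = +x, left = +y"""
    n=int(2*half*ppm); w=np.array([[c[0]+half,c[1]+half],[c[0]+half,c[1]-half],[c[0]-half,c[1]-half],[c[0]-half,c[1]+half]])
    src=np.float32([proj(s,[*q,z]) for q in w]); H=cv2.getPerspectiveTransform(src,np.float32([[0,0],[n,0],[n,n],[0,n]]))
    return cv2.warpPerspective(s['img'],H,(n,n),flags=cv2.INTER_CUBIC)
E
python3 - <<'E'
from h import *
import pickle
d=pickle.load(open('s0.pkl','rb'));s=d['top']
hsv=cv2.cvtColor(s['img'],cv2.COLOR_RGB2HSV)
m=((hsv[...,1]<40)&(hsv[...,2]>190)).astype(np.uint8)
n,l,st,ce=cv2.connectedComponentsWithStats(m)
for i in range(1,n):
    if st[i,4]>300: 
        pts=cv2.convexHull(np.argwhere(l==i)[:,::-1].astype(np.float32)); e=cv2.fitEllipse(pts); print(st[i],e, ray(s,*e[0],.036))
        if abs(e[0][0]-309)<12: c=ray(s,*e[0],.036)
cv2.imwrite('pics/crop0.png',plan(s,c,.036,.1)[:,:,::-1])
# housing fit
g=((hsv[...,1]<60)&(hsv[...,2]<150)&(hsv[...,2]>60)).astype(np.uint8); g=cv2.morphologyEx(g,cv2.MORPH_OPEN,np.ones((3,3)))
n,l,st,ce=cv2.connectedComponentsWithStats(g)
for i in range(1,n):
    if st[i,4]>800:
        P=np.array([ray(s,*q[::-1],.03)[:2] for q in np.argwhere(l==i)],np.float32); print(st[i],cv2.minAreaRect(P))
E
```

```text
[154 107  27  31 392] ((164.34461975097656, 120.78009796142578), (25.310474395751953, 37.7667236328125), 140.14346313476562) [0.73966875 0.25101626 0.036     ]
[  0 147  18  21 319] ((7.000215530395508, 156.95166015625), (20.085561752319336, 21.609342575073242), 42.61994171142578) [0.63152015 0.7196486  0.036     ]
[161 164  35  34 892] ((178.36599731445312, 180.6833953857422), (34.19728469848633, 34.825435638427734), 55.86985397338867) [0.55995267 0.20584607 0.036     ]
[291 186  36  36 925] ((308.5185241699219, 203.59707641601562), (34.887699127197266, 35.253562927246094), 102.98190307617188) [ 0.49263852 -0.17512782  0.036     ]
[ 454  222   47   69 2007] ((476.6639099121094, 255.91390991210938), (50.58641815185547, 102.58397674560547), 176.88812255859375) [ 0.34361306 -0.65146386  0.036     ]
```

View pics/crop0.png

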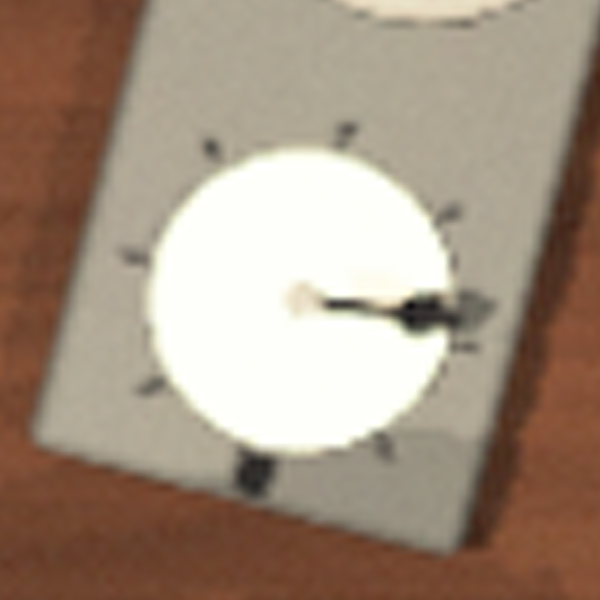

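The crop confirms the thick bar at (255,472), the hub at (300,300), the pointer at about (455,315), and the pots' platform behind. That puts the axis near (0.493, -0.175), with the disc about 100° anticlockwise of zero, so the turn is clockwise. I'll move to a hover above the peg.

Request:
carry_out(commands=[[0.04, -0.019, 0, 0, 0, -0.1], [0.08, -0.038, 0, 0, 0, -0.2], [0.12, -0.057, 0, 0, 0, -0.3], [0.16, -0.076, 0, 0, 0, -0.4], [0.2, -0.095, 0, 0, 0, -0.5]], jaw=0.5)

```text
time: 0.6
tool_pos: [0.3377, -0.3638, 0.205]
ee_rot: [-3.141, -0.0, 0.834]
wrist_force: [0.2, 0.6, -0.9]
width: 0.0575
finger_force: 0.0
```

Request:
carry_out(commands=[[0.043, 0.002, 0, 0, 0, -0.13], [0.086, 0.004, 0, 0, 0, -0.26], [0.129, 0.006, 0, 0, 0, -0.39], [0.171, 0.008, 0, 0, 0, -0.52], [0.213, 0.01, 0, 0, 0, -0.65]])

```text
time: 1.1
tool_pos: [0.4887, -0.2132, 0.2049]
ee_rot: [-3.141, -0.0, 1.486]
wrist_force: [-0.4, -0.8, -0.3]
width: 0.047
finger_force: 0.0
```

```bash
python3 - <<'E'
from bench import *
import cv2,pickle
d={n:snapshot(n) for n in("wrist",)}
pickle.dump(d,open('s1.pkl','wb'));s=d['wrist']
cv2.imwrite('pics/w1.png',s['img'][:,:,::-1])
o=get_obs();print(o['time'],o['tool_pos'],o['ee_rot'],o['width'],o['joint_positions'])
E
```

```text
1.15 [ 0.49250992 -0.20836195  0.20459148] [ 3.13933188 -0.00529354  1.49603515] 0.04716617541461729 [-0.51005997  0.05308985  1.40873546  0.00578765  1.67994776 -0.43466285]
```

View pics/w1.png

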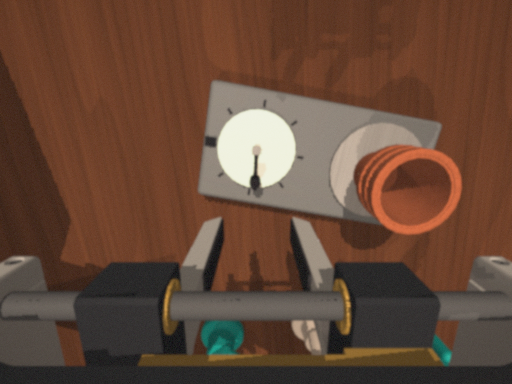

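Wrist view: the dial is at (256,148), the peg at about (255,182), and the zero bar at (211,141). The pots sit on the platform to the right. The gripper is still short of the dial in this view. I'll take a settled frame and measure from it.

```bash
cat > m.py <<'E'
from bench import *
from h import *
import pickle,sys
o=get_obs();print(o['time'],o['tool_pos'].round(4) if hasattr(o['tool_pos'],'round') else o['tool_pos'],o['ee_rot'],o['wrist_force'])
def fit(name,out=None):
    s=snapshot(name); hsv=cv2.cvtColor(s['img'],cv2.COLOR_RGB2HSV); v=hsv[...,2]
    g=proj(s,[.4926,-.1751,.036]); m=((hsv[...,1]<70)&(v>185)).astype(np.uint8)
    n,l,st,ce=cv2.connectedComponentsWithStats(m)
    i=min((i for i in range(1,n) if st[i,4]>300),key=lambda i:np.hypot(*(ce[i]-g)))
    P=np.array([ray(s,*q[0],.036)[:2] for q in cv2.convexHull(np.argwhere(l==i)[:,::-1].astype(np.float32))],np.float32)
    (c,r)=cv2.minEnclosingCircle(P); c=np.array(cv2.fitEllipse(P)[0]); print(name,'axis',c.round(4),'r',round(r,4))
    img=plan(s,c,.036,.1); V=cv2.cvtColor(img,cv2.COLOR_RGB2HSV)[...,2]
    if out: cv2.imwrite(out,img[:,:,::-1])
    yy,xx=np.mgrid[:600,:600]; X=-(yy-300)/3.; Y=-(xx-300)/3.; R=np.hypot(X,Y); A=np.arctan2(Y,X)
    k=(R>6)&(R<26)&(V<120); print(' pointer deg',np.degrees(np.angle(np.exp(1j*A[k]).mean())).round(1),k.sum())
    img=plan(s,c,.033,.1); V=cv2.cvtColor(img,cv2.COLOR_RGB2HSV)[...,2]
    k=(R>54)&(R<65)&(V<60)&(np.abs(np.angle(np.exp(1j*(A-np.radians(165)))))<.3); print(' zero deg',np.degrees(np.angle(np.exp(1j*A[k]).mean())).round(1),k.sum())
if __name__=='__main__':
    for a in sys.argv[1:]: fit(a,'pics/plan_%s.png'%a)
E
python3 m.py wrist top
```

```text
1.15 [ 0.4925 -0.2084  0.2046] [ 3.13933188 -0.00529354  1.49603515] [ 1.19701739  1.04813064 -0.34877909]
wrist axis [ 0.491  -0.1757] r 0.0504
 pointer deg -97.4 477
 zero deg 165.1 897
top axis [ 0.4938 -0.1735] r 0.0518
 pointer deg -99.2 272
 zero deg 167.1 551
```

```bash
python3 -c "
import cv2,numpy as np
cv2.imwrite('pics/both1.png',np.hstack([cv2.resize(cv2.imread('pics/plan_%s.png'%n),(400,400)) for n in('wrist','top')]))"
```

```text
(no output)
```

View pics/both1.png

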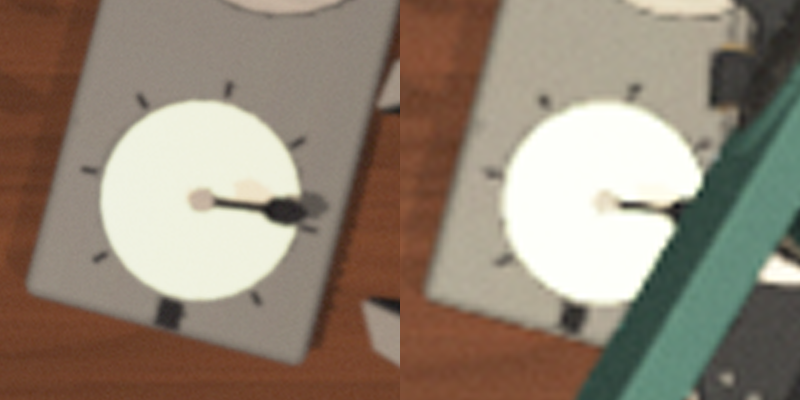

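Both plan views agree: axis about (0.492, -0.1755), pointer about -96.5°, zero about 165.2°. The peg is then at (0.4875, -0.213), which is where the tool was sent. I'll descend partway and check.

Request:
carry_out(commands=[[0, 0, 0.03, 0, 0, 0], [0, 0, 0.06, 0, 0, 0], [0, 0, 0.09, 0, 0, 0], [0, 0, 0.09, 0, 0, 0], [0, 0, 0.09, 0, 0, 0]])

```text
time: 1.75
tool_pos: [0.4871, -0.2156, 0.1154]
ee_rot: [-3.14, -0.0, 1.479]
wrist_force: [-0.1, -0.4, 0.2]
width: 0.047
finger_force: 0.0
```

```bash
python3 - <<'E'
from bench import *
from h import *
s=snapshot('wrist');o=get_obs();print(o['tool_pos'],o['ee_rot'])
cv2.imwrite('pics/w2.png',s['img'][:,:,::-1])
for X in ([.4875,-.2132,.062],o['tool_pos']): print(proj(s,X))
E
```

```text
[ 0.4880801  -0.21591613  0.11688808] [3.14008043e+00 1.03373771e-03 1.47917699e+00]
[256.96900767 204.08163446]
[258.14605915 231.92635293]
```

View pics/w2.png

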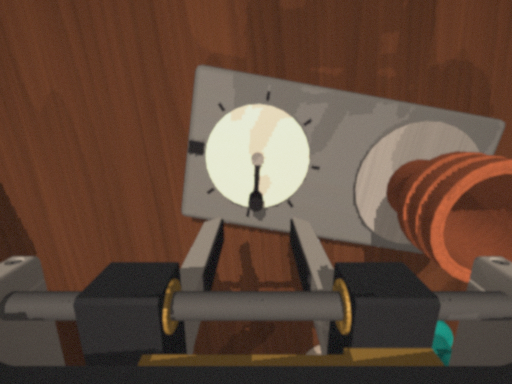

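The peg top at (256,202) matches the prediction (257,204). The fingers straddle it and the pots are clear to the right. I'll go down and close.

Request:
carry_out(commands=[[0.003, 0, 0.02, 0, 0, 0], [0.003, 0, 0.04, 0, 0, 0], [0.003, 0, 0.06, 0, 0, 0], [0.003, 0, 0.07, 0, 0, 0], [0.003, 0, 0.07, 0, 0, 0]])

```text
time: 2.3
tool_pos: [0.4881, -0.2121, 0.0456]
ee_rot: [-3.141, 0.0, 1.48]
wrist_force: [0.1, 0.7, -0.3]
width: 0.047
finger_force: 0.0
```

Request:
carry_out(commands=[[0, 0, 0, 0, 0, 0], [0, 0, 0, 0, 0, 0], [0, 0, 0, 0, 0, 0], [0, 0, 0, 0, 0, 0], [0, 0, 0, 0, 0, 0]], jaw=0.15)

```text
time: 2.8
tool_pos: [0.4879, -0.2121, 0.0459]
ee_rot: [-3.141, 0.001, 1.481]
wrist_force: [-2.3, -0.0, 1.2]
width: 0.0146
finger_force: 0.9
```

The peg is snugly held. Next I turn clockwise along a 37 mm arc, 0.35 rad per call.

Request:
carry_out(commands=[[0.0001, -0.0026, 0, 0, 0, 0.07], [0.0004, -0.0052, 0, 0, 0, 0.14], [0.0008, -0.0077, 0, 0, 0, 0.21], [0.0014, -0.0102, 0, 0, 0, 0.28], [0.0022, -0.0127, 0, 0, 0, 0.35]])

```text
time: 3.3
tool_pos: [0.4767, -0.209, 0.0459]
ee_rot: [3.139, 0.0, 1.128]
wrist_force: [1.5, -0.5, -0.4]
width: 0.0144
finger_force: 1.0
```

Request:
carry_out(commands=[[0.0001, -0.0026, 0, 0, 0, 0.07], [0.0004, -0.0052, 0, 0, 0, 0.14], [0.0008, -0.0077, 0, 0, 0, 0.21], [0.0014, -0.0102, 0, 0, 0, 0.28], [0.0022, -0.0127, 0, 0, 0, 0.35]])

```text
time: 3.8
tool_pos: [0.466, -0.2017, 0.0458]
ee_rot: [3.139, -0.001, 0.778]
wrist_force: [0.4, -1.8, -0.3]
width: 0.0141
finger_force: 1.0
```

Request:
carry_out(commands=[[0.0001, -0.0026, 0, 0, 0, 0.07], [0.0004, -0.0052, 0, 0, 0, 0.14], [0.0008, -0.0077, 0, 0, 0, 0.21], [0.0014, -0.0102, 0, 0, 0, 0.28], [0.0022, -0.0127, 0, 0, 0, 0.35]])

```text
time: 4.3
tool_pos: [0.4587, -0.1911, 0.0458]
ee_rot: [3.139, -0.001, 0.428]
wrist_force: [1.2, -1.0, -0.5]
width: 0.014
finger_force: 0.9
```

Request:
carry_out(commands=[[0.0001, -0.0026, 0, 0, 0, 0.07], [0.0004, -0.0052, 0, 0, 0, 0.14], [0.0008, -0.0077, 0, 0, 0, 0.21], [0.0014, -0.0102, 0, 0, 0, 0.28], [0.0014, -0.0102, 0, 0, 0, 0.28]])

```text
time: 4.8
tool_pos: [0.4555, -0.1809, 0.0459]
ee_rot: [3.14, -0.001, 0.151]
wrist_force: [0.8, -0.5, -0.2]
width: 0.0142
finger_force: 0.5
```

```bash
python3 m.py wrist
```

```text
4.8 [ 0.4555 -0.1809  0.0459] [ 3.14038925e+00 -1.48278100e-03  1.51160886e-01] [ 0.80601419 -0.53482334 -0.17045377]
wrist axis [ 0.4921 -0.1749] r 0.0497
 pointer deg -170.5 933
 zero deg 177.3 388
```

View pics/plan_wrist.png

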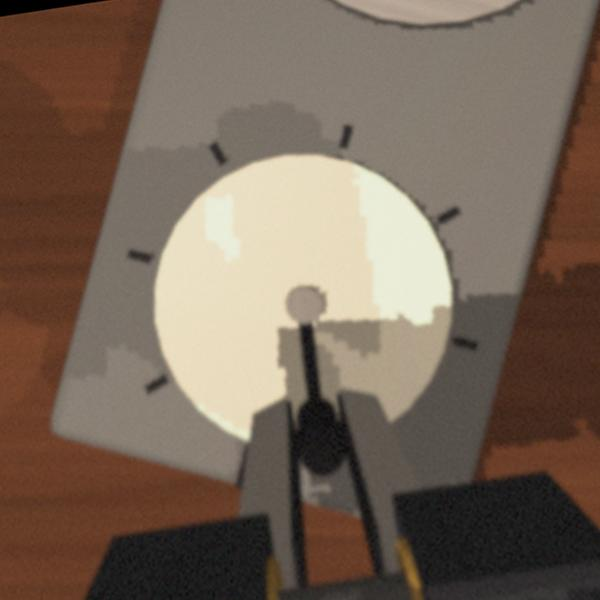

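The disc follows: the pointer is now at about -170.5° and the zero direction is about 165°, leaving roughly 24° (0.42 rad). I'll turn 0.40 and re-measure.

Request:
carry_out(commands=[[0.0001, -0.003, 0, 0, 0, 0.08], [0.0005, -0.0059, 0, 0, 0, 0.16], [0.0011, -0.0088, 0, 0, 0, 0.24], [0.0019, -0.0116, 0, 0, 0, 0.32], [0.0029, -0.0144, 0, 0, 0, 0.4]])

```text
time: 5.35
tool_pos: [0.4561, -0.1668, 0.0459]
ee_rot: [3.14, -0.002, -0.251]
wrist_force: [1.4, -2.0, -0.4]
width: 0.0147
finger_force: 0.9
```

Request:
carry_out(commands=[[0, 0, 0, 0, 0, 0], [0, 0, 0, 0, 0, 0], [0, 0, 0, 0, 0, 0], [0, 0, 0, 0, 0, 0], [0, 0, 0, 0, 0, 0]])

```text
time: 5.85
tool_pos: [0.4555, -0.1661, 0.0455]
ee_rot: [3.141, 0.0, -0.249]
wrist_force: [0.7, -1.0, 0.8]
width: 0.0141
finger_force: 0.5
```

```bash
python3 m.py wrist top
```

```text
5.85 [ 0.4555 -0.1661  0.0455] [ 3.14141430e+00  1.22244815e-04 -2.48727196e-01] [ 0.65252154 -0.98499244  0.77496408]
wrist axis [ 0.4918 -0.1754] r 0.0497
 pointer deg 169.9 1144
 zero deg 165.6 1807
top axis [ 0.6482 -0.2188] r 0.0627
 pointer deg -9.5 1949
 zero deg nan 0m.py:17: RuntimeWarning: Mean of empty slice.
  k=(R>54)&(R<65)&(V<60)&(np.abs(np.angle(np.exp(1j*(A-np.radians(165)))))<.3); print(' zero deg',np.degrees(np.angle(np.exp(1j*A[k]).mean())).round(1),k.sum())
  ret = ret.dtype.type(ret / rcount)
```

View pics/plan_wrist.png

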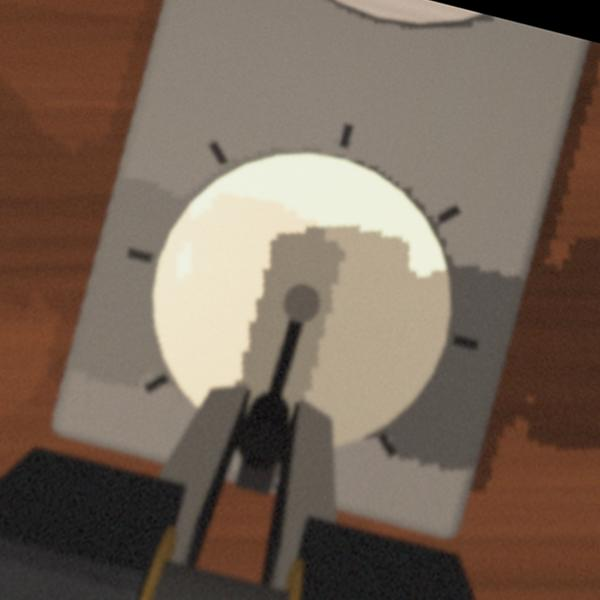

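The pointer line runs (297,322)→(277,395), about 164.7–165.7° against zero at about 165°, and the thick bar is directly behind the peg. I'll open, lift and check it unobstructed.

Request:
carry_out(commands=[[0, 0, 0, 0, 0, 0], [0, 0, 0, 0, 0, 0], [0, 0, 0, 0, 0, 0], [0, 0, 0, 0, 0, 0], [0, 0, 0, 0, 0, 0]], jaw=0.4)

```text
time: 6.45
tool_pos: [0.4555, -0.1659, 0.0454]
ee_rot: [-3.142, 0.0, -0.249]
wrist_force: [-0.7, 0.6, 0.1]
width: 0.0375
finger_force: 0.0
```

Request:
carry_out(commands=[[0, 0, -0.025, 0, 0, 0], [0, 0, -0.05, 0, 0, 0], [0, 0, -0.08, 0, 0, 0], [-0.03, 0, -0.11, 0, 0, 0], [-0.06, 0, -0.14, 0, 0, 0]])

```text
time: 6.95
tool_pos: [0.3968, -0.151, 0.1863]
ee_rot: [-3.141, 0.001, -0.249]
wrist_force: [-0.0, -0.7, -0.3]
width: 0.0377
finger_force: 0.0
```

Request:
carry_out(commands=[[-0.01, 0, 0, 0, 0, 0], [-0.02, 0, 0, 0, 0, 0], [-0.02, 0, 0, 0, 0, 0], [-0.02, 0, 0, 0, 0, 0], [-0.02, 0, 0, 0, 0, 0]])

```text
time: 7.45
tool_pos: [0.378, -0.1462, 0.1841]
ee_rot: [-3.141, 0.002, -0.249]
wrist_force: [-0.1, 1.5, -0.5]
width: 0.0376
finger_force: 0.0
```

```bash
python3 m.py wrist
```

```text
7.45 [ 0.378  -0.1462  0.1841] [-3.14091246e+00  2.48421833e-03 -2.49100937e-01] [-0.11672851  1.52726962 -0.53698922]
wrist axis [ 0.4906 -0.1756] r 0.0511
 pointer deg 165.4 471
 zero deg 165.3 306
```

View pics/plan_wrist.png

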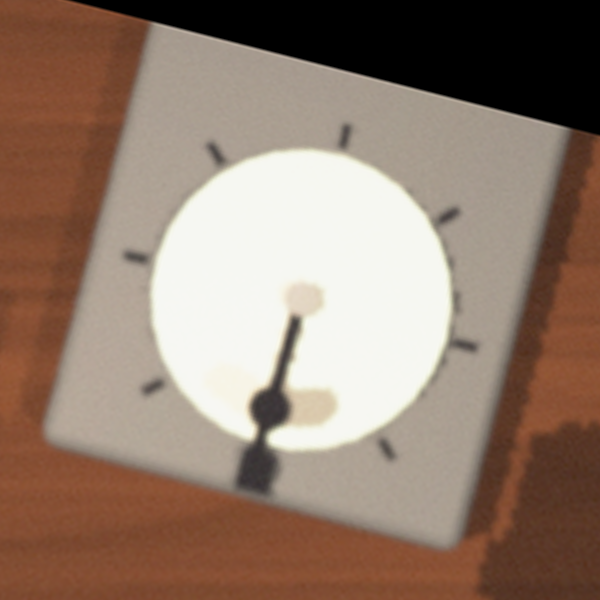

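The pointer runs from the hub (303,298) through the peg (270,408) and meets the thick bar at about (257,468). It measures 165.4° against zero at 165.3°, and the gripper is clear. I'm handing in.

```bash
python3 -c "
from bench import *
print(close_job())"
```

```text
the job is handed in; nothing more can be done
None
```

The scale under the pots is tared: its pointer measured within about 0.1° of the thick zero bar after I released the peg, nothing else was touched that I could tell, and the job is handed in at about 7.5 s.

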